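# Clamp a round bar in the vee block with its wing knob

## Robot

A 7-joint arm with a two-finger parallel gripper is mounted at the origin on the work surface. World frame = base frame: x ahead of the robot, y to its left, z up, the work surface at z = 0. Lengths are in m, angles in rad, forces in N, time in s.
With the tool pointing down it reaches from about 0.4 to 0.9 m from the base axis. Payload 5.5 kg.
Tool frame: the origin (TCP) lies midway between the tips of the shut fingers; the grasp point (between the pads) lies 19 mm behind it (manip.grip_depth is the distance from the TCP to the grasp point, in m); z points along the fingers, x is the direction in which the jaws open and shut, and the axes are right-handed (so a half turn about z gives the same grasp; the last joint's range is limited). The gripper opens to 92 mm and grips with 3 to 60 N. Pads are 19 mm wide; open, the fingers measure 130 mm over their backs; the gripper's body (75 mm by 190 mm) begins 47 mm behind the grasp point.
Start: joints at [1.586, 0.501, -0.427, 1.55, 0.221, 1.138, -0.21], TCP at [0.159, -0.63, 0.203] pointing down, gripper open.
Joint ranges: [-2.88, 2.88], [-0.31, 2.03], [-1.54, 1.56], [0.2, 2.42], [-1.41, 4.55], [0.19, 2.02], [-2.57, 2.57]. Speed limits (rad/s): [2.57, 2.57, 3.14, 3.14, 3.14, 3.14, 3.14].

## Interface

Orientations are given as a unit quaternion [x, y, z, w].
In Python, from bench import manip, effector, viewer gives the robot as it stands. Calls block until the motion is done:
- manip.move_pose(position, orientation): joint-space move of the TCP to a pose.
- manip.servo_line(position, ori=None, vel=0.15): straight line of the TCP; ori=None keeps the orientation; vel is the mean speed in m/s.
- manip.movej(angles): joint-space move.
- effector.open_jaws() and effector.close(f_grip=None): open the fingers fully, or close them until they stop; f_grip is the grip in N (None keeps the last).
- manip.sleep(seconds).
- manip.solve_ik(position, orientation): joint angles nearest the present ones, or None.
- viewer.get_image(name): name is "scene" or "side" or "wrist"; returns the picture (420x560x3 uint8, red, green, blue); there is no depth.
- viewer.get_calibration(name): a dict with "vfov" (degrees; the focal length in pixels is half the picture's height over the tangent of half this angle, whatever the lens; pixels are square), "cx", "cy" (the principal point, pixels), "eye" and "attitude" of the camera in the world. Camera axes: x right, y down, z forward; pixel columns grow to the right and rows downward; lengths in m; the calibration is good to about 2 mm. A picture is of the moment at which its call begins: read the wrist's pose just before it. get_calibration takes no time and is no camera call; for the wrist camera it gives the pose at the moment of the call.
A pose or a line that the arm cannot do raises manip.PlanningError and nothing moves.
- manip.hand_in(): hands the job in, once; it reports no verdict.
Readings, each from a call of its own:
- manip.current_clock(): time.
- manip.current_q(): joint angles.
- manip.current_joint_velocities(): joint speeds.
- manip.current_tau(): joint torques, N m.
- manip.current_tool_pos(): TCP position.
- manip.current_tcp_rot(): TCP orientation.
- manip.current_force(): force on the tool from outside, world axes, zero at the start.
- manip.current_wrist_torque(): the same for the moment, N m.
- manip.current_finger_gap(): finger opening in m.
Only numpy, scipy, OpenCV 4.12 (cv2) and the standard library are available. Lean on these libraries where they do the work, as an engineer would, in place of code of your own. Each camera call takes 0.05 s, during which the arm holds its last target.

## Task

Slide the round steel bar along the vee block until its end is fully home against the upright stop plate, then turn the wing knob clockwise until its foot grips the bar snugly, firm but not overtightened so that the bar is not marked. Push the bar home gently, do not let the gripper bump the stop plate beside the wings, leave the other things on the bench alone, and let go of everything at the end.

Things in the scene. Friction and masses are not known exactly. Their poses are not given: they have to be found in the camera images.
- fixture: Fixed clamping fixture; origin on the bench right under the knob's axis; y axis runs along the vee away from the stop plate, z up. Base plate 100 (x) x 190 (y) x 12 mm. Steel vee block 50 mm wide, y = -38 to 97 mm, top 60 mm above the bench. A dark bridge (68 x 26 mm, 86 to 100 mm above the bench, legs outside the vee block) spans the bar at y = 0 and carries the knob.
- stop_plate: Upright steel stop plate, fixed to the fixture, 80 mm wide (fixture's x), 12 mm thick, top 140 mm above the bench. Its face towards the knob stands 38 mm from the knob's axis, so that a wing's tip passes it 9 mm away. Origin on the bench under that face, axes as the fixture's.
- stop_face (a point): Point on the stop plate's face where the bar's end comes to rest, 60 mm above the bench, 38 mm from the knob's axis; axes as the fixture's (y points away from the plate, along the bar).
- knob: Steel wing knob above the bridge. Origin on its axis at the bridge top, 100 mm above the bench; x axis along the wings, z up. Turns clockwise seen from above to tighten; starts with wings within 0.4 rad of square to the stop plate. A drag of 0.22 Nm holds it where it is left, either way, so compare only moments read alike. Its foot comes down 5 mm per radian.
- spindle: The knob's clamping spindle in the bridge, with the 12 mm wide sprung foot at its lower end; it does not turn. Origin on the knob's axis, level with the bridge top (100 mm above the bench) when fully raised, 5 mm lower per radian of knob turn. How far the foot hangs below it is not known to better than 3 mm.
- knob_grip (a point): Middle of the wing blade on the knob's axis, 132 mm above the bench: pinch it here across its 8 mm thickness (x along the wings). The blade is 58 mm long with flat parallel sides and two round lobes, 116 to 144 mm above the bench (118 to 140 mm at mid-length); below it only an 8 mm thick neck and a 24 mm wide washer up to 104 mm.
- clamp_point (a point): Fixed point 70 mm above the bench under the knob, where the foot meets the bar. The knob must turn 0.2 to 2.1 rad until it touches: differs each time, not to be told from the poses, only felt. From touch on each radian adds about 100 N on the bar and 0.5 Nm to the turning moment. Snug is 15 to 42 N, about 0.08 to 0.2 Nm above the free drag; over 55 N marks the bar.
- bar_center (a point): Centre of the loose round steel bar, 20 mm diameter, 180 mm long, about 0.4 kg, lying in the vee under the bridge, axis 60 mm above the bench; y axis along it, away from the stop plate. Starts 12 to 35 mm short of the plate; its other end overhangs the vee block. It slides with 1 to 4 N; pushing it onto the plate with over 45 N is rough.
- bar_end (a point): Centre of the bar's end face next to the stop plate.
- bar_free_end (a point): Centre of the bar's other, overhanging end face: where it can be pushed.
- gauge: Bystander: black pressure gauge lying face up, 100 mm diameter, 40 mm high, brass stem. Origin under its centre.
- spare_block: Bystander: spare dark steel vee block, 50 x 75 x 45 mm. Origin under its centre.
- tray: Bystander: open cardboard tray with drill blanks, 75 x 150 x 30 mm. Origin under its centre.
There are look-alikes about, which are no part of the job. Of the things shaped like the part that bears bar_center, the bare steel one is meant. What is shaped like the fixture but yellow is not meant.

How it is judged:
By the outcome, as a careful person would: the job done as asked, in the order asked, and still so for the second after the job is handed in, with the robot touching nothing.
It also fails if it takes over 72 s, if anything falls off the work surface, if the arm or the gripper's body presses on something with over 40 N, if the wrist force passes 120 N, or if a joint passes its speed limit or range.

## Working session

There is one attempt and no reset: what is moved stays moved. The work goes in short steps, each a Python script; the robot and the scene stay as the last script left them, time stands still between calls to the robot, and variables do not carry over. Pictures are saved under pics/ and viewed, and the job is handed in when it is done.

```bash
ls; mkdir -p pics; python3 - <<'E'
from bench import manip, effector, viewer
import cv2
for n in ["scene","side","wrist"]:
    c=viewer.get_calibration(n); print(n,c)
    cv2.imwrite(f"pics/{n}0.png",viewer.get_image(n)[:,:,::-1])
print(manip.current_clock(),manip.current_tool_pos(),manip.current_tcp_rot(),manip.grip_depth)
E
```

```text
pics
scene {'vfov': 44.423345326982, 'cx': 279.5972375527064, 'cy': 209.86916217496713, 'eye': array([ 1.26059022, -0.36495915,  0.64888619]), 'attitude': array([ 0.74899124,  0.48257704, -0.25026117, -0.37881509])}
side {'vfov': 57.34471399361242, 'cx': 275.3922979218259, 'cy': 209.2478543933362, 'eye': array([ 0.21643089, -0.43881812,  0.65762942]), 'attitude': array([ 0.86769092, -0.3304356 ,  0.13381931, -0.34643495])}
wrist {'vfov': 59.92530601822186, 'cx': 278.6401276228371, 'cy': 206.80739790773026, 'eye': array([ 0.23994973, -0.60874896,  0.38248108]), 'attitude': array([ 0.77981073, -0.60703069, -0.09476857,  0.12011613])}
0.15 [ 0.15927826 -0.62957052  0.20211388] [ 7.89097384e-01 -6.14267633e-01 -5.83582058e-04 -5.03264186e-04] 0.0188
```

View pics/scene0.png

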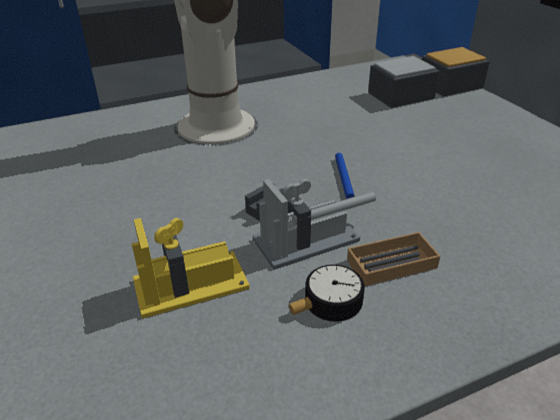

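View pics/side0.png

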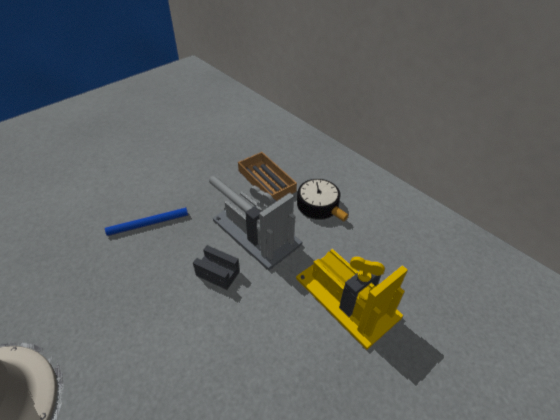

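View pics/wrist0.png

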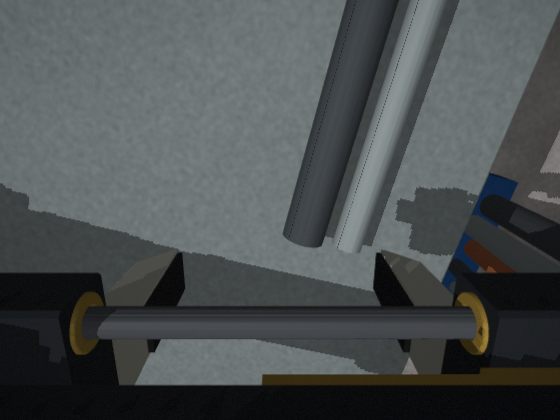

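The scene view shows the steel fixture around (300,220), with its stop plate at (273,218), the bar's free end near (373,199) and the yellow look-alike at (190,265). In the side view the fixture is at (255,230) with the bar's free end near (213,182). I'll enlarge both.

```bash
cat > h.py <<'E'
import numpy as np, cv2
from scipy.spatial.transform import Rotation as R
from bench import manip, effector, viewer
def ray(c,u,v):
    f=210/np.tan(np.radians(c['vfov'])/2)
    d=np.array([(u-c['cx'])/f,(v-c['cy'])/f,1.])
    d=R.from_quat(c['attitude']).apply(d); return np.array(c['eye']),d/np.linalg.norm(d)
def plane(c,u,v,z):
    e,d=ray(c,u,v); return e+d*(z-e[2])/d[2]
def tri(c1,p1,c2,p2):
    e1,d1=ray(c1,*p1);e2,d2=ray(c2,*p2)
    A=np.stack([d1,-d2],1); s=np.linalg.lstsq(A,e2-e1,rcond=None)[0]
    a=e1+s[0]*d1;b=e2+s[1]*d2
    return (a+b)/2,np.linalg.norm(a-b)
def proj(c,P):
    f=210/np.tan(np.radians(c['vfov'])/2)
    p=R.from_quat(c['attitude']).inv().apply(np.asarray(P)-c['eye'])
    return np.array([c['cx']+f*p[...,0]/p[...,2],c['cy']+f*p[...,1]/p[...,2]]).T
E
python3 - <<'E'
import cv2
a=cv2.imread('pics/scene0.png')[150:280,235:395]; cv2.imwrite('pics/sc.png',cv2.resize(a,None,fx=4.5,fy=4.5,interpolation=cv2.INTER_CUBIC))
a=cv2.imread('pics/side0.png')[165:275,190:320]; cv2.imwrite('pics/sd.png',cv2.resize(a,None,fx=5,fy=5,interpolation=cv2.INTER_CUBIC))
E
```

```text
(no output)
```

View pics/sc.png

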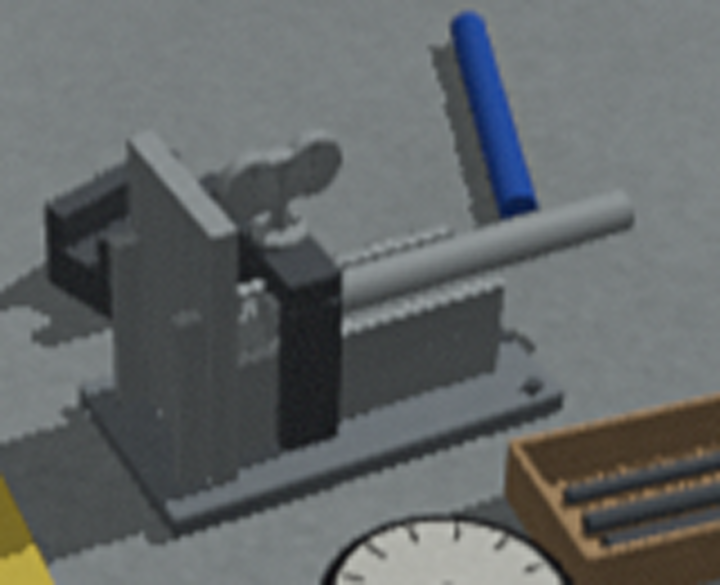

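View pics/sd.png

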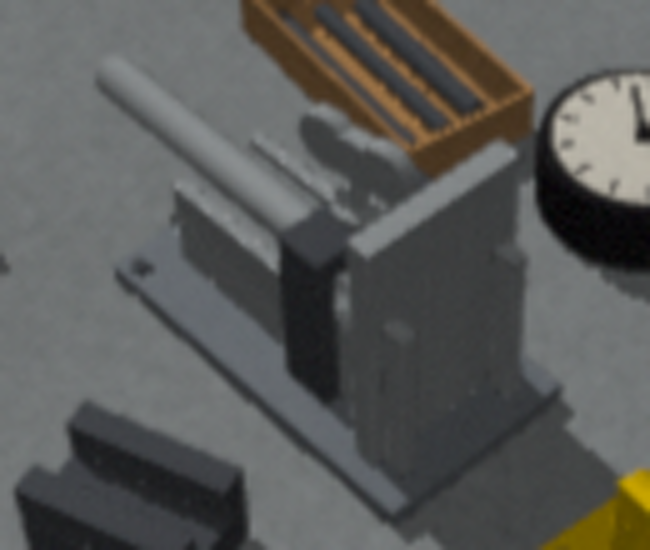

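```bash
python3 - <<'E'
from h import *
np.set_printoptions(precision=4,suppress=True)
S=viewer.get_calibration("scene");D=viewer.get_calibration("side")
s=lambda u,v:((u+.5)/4.5-.5+235,(v+.5)/4.5-.5+150)
d=lambda u,v:((u+.5)/5-.5+190,(v+.5)/5-.5+165)
print('plate top scene: ')
for p in [(127,150),(150,132),(238,230),(213,241)]: print(plane(S,*s(*p),.14))
print('plate top side');
for p in [(365,258),(350,240),(500,141),(518,154)]: print(plane(D,*d(*p),.14))
print('base z12 scene');
for p in [(85,390),(172,512),(562,398)]: print(plane(S,*s(*p),.012))
print('base z12 side');
for p in [(118,268),(400,510),(560,383)]: print(plane(D,*d(*p),.012))
print('free end', tri(S,s(622,211),D,d(107,78)))
print('free end top', tri(S,s(617,192),D,d(120,62)))
print('lobe far', tri(S,s(322,158),D,d(319,127)), plane(S,*s(342,157),.13))
print('lobe near', tri(S,s(250,178),D,d(388,165)))
print('tray,gauge',plane(S,*s(510,440),.03), proj(S,np.array([0.6,0,0])))
E
```

```text
plate top scene: 
[ 0.5307 -0.0764  0.14  ]
[ 0.5223 -0.0627  0.14  ]
[ 0.6007 -0.0594  0.14  ]
[ 0.6033 -0.0711  0.14  ]
plate top side
[ 0.5169 -0.0699  0.14  ]
[ 0.5186 -0.0593  0.14  ]
[ 0.5961 -0.0577  0.14  ]
[ 0.5963 -0.0676  0.14  ]
base z12 scene
[ 0.5173 -0.0946  0.012 ]
[ 0.6061 -0.0918  0.012 ]
[0.6094 0.0916 0.012 ]
base z12 side
[0.5033 0.0911 0.012 ]
[ 0.5116 -0.0939  0.012 ]
[ 0.6065 -0.0899  0.012 ]
free end (array([0.5497, 0.1558, 0.0554]), np.float64(0.001647457774382662))
free end top (array([0.5532, 0.1487, 0.0691]), np.float64(0.0002527309340853469))
lobe far (array([0.5543, 0.0012, 0.1301]), np.float64(0.003213401974266094)) [0.5584 0.007  0.13  ]
lobe near (array([ 0.5594, -0.0343,  0.1327]), np.float64(0.001734000683631975))
tray,gauge [0.6424 0.0449 0.03  ] [315.3948 252.7139]
```

```bash
python3 - <<'E'
from h import *
np.set_printoptions(precision=3,suppress=True)
W=viewer.get_calibration("wrist")
T=R.from_quat(manip.current_tcp_rot()); p=np.array(manip.current_tool_pos())
print('cam in tool',T.inv().apply(W['eye']-p)); print((T.inv()*R.from_quat(W['attitude'])).as_matrix())
print('tool',T.as_matrix())
# yaw a: jaw x axis at angle a from world x, z down
q0=np.array(manip.current_q())
for P in [(.557,-.021,.113),(.55,.18,.045),(.557,-.03,.3)]:
  for a in np.arange(-3.0,3.2,.4):
    o=(R.from_euler('z',a)*R.from_euler('x',np.pi)).as_quat()
    s=manip.solve_ik(P,o); print(P,round(a,2),None if s is None else np.array(s))
E
```

```text
cam in tool [-0.001 -0.083 -0.18 ]
[[ 1.    -0.    -0.   ]
 [ 0.     0.953  0.302]
 [ 0.    -0.302  0.953]]
tool [[ 0.245 -0.969 -0.   ]
 [-0.969 -0.245  0.002]
 [-0.002 -0.    -1.   ]]
(0.557, -0.021, 0.113) -3.0 [-0.682  0.562  0.886  1.899 -0.538  0.937 -2.539]
(0.557, -0.021, 0.113) -2.6 [-0.097  0.412  0.107  1.88  -0.057  0.852 -2.561]
(0.557, -0.021, 0.113) -2.2 [ 0.557  0.516 -0.728  1.858  0.422  0.928 -2.566]
(0.557, -0.021, 0.113) -1.8 [ 0.662  0.571 -0.88   1.855  0.53   0.969 -2.252]
(0.557, -0.021, 0.113) -1.4 [ 0.682  0.584 -0.911  1.854  0.553  0.979 -1.871]
(0.557, -0.021, 0.113) -1.0 [ 0.69   0.59  -0.923  1.854  0.562  0.983 -1.478]
(0.557, -0.021, 0.113) -0.6 [ 0.68   0.583 -0.908  1.854  0.551  0.978 -1.069]
(0.557, -0.021, 0.113) -0.2 [ 0.685  0.586 -0.914  1.854  0.556  0.98  -0.673]
(0.557, -0.021, 0.113) 0.2 [ 0.692  0.591 -0.925  1.854  0.564  0.984 -0.28 ]
(0.557, -0.021, 0.113) 0.6 [ 0.695  0.593 -0.931  1.854  0.568  0.986  0.117]
(0.557, -0.021, 0.113) 1.0 [ 0.695  0.593 -0.93   1.854  0.567  0.986  0.518]
(0.557, -0.021, 0.113) 1.4 [ 0.663  0.572 -0.882
[... 2057 characters left out ...]
49  0.478  1.358 -1.003]
(0.557, -0.03, 0.3) -0.2 [ 0.93   0.49  -1.261  1.649  0.476  1.357 -0.602]
(0.557, -0.03, 0.3) 0.2 [ 0.906  0.461 -1.21   1.65   0.442  1.342 -0.173]
(0.557, -0.03, 0.3) 0.6 [ 0.846  0.406 -1.096  1.651  0.372  1.314  0.287]
(0.557, -0.03, 0.3) 1.0 [ 0.943  0.51  -1.294  1.649  0.5    1.368  0.578]
(0.557, -0.03, 0.3) 1.4 [ 0.889  0.443 -1.176  1.65   0.42   1.332  1.046]
(0.557, -0.03, 0.3) 1.8 [ 0.999  0.661 -1.493  1.648  0.663  1.462  1.242]
(0.557, -0.03, 0.3) 2.2 [ 0.943  0.51  -1.294  1.649  0.5    1.368  1.778]
(0.557, -0.03, 0.3) 2.6 [ 0.943  0.51  -1.294  1.649  0.5    1.368  2.178]
(0.557, -0.03, 0.3) 3.0 [ 0.993  0.633 -1.461  1.648  0.635  1.444  2.466]
```

```bash
cat >> h.py <<'E'
def ori(a): return (R.from_euler('z',a)*R.from_euler('x',np.pi)).as_quat()
E
python3 - <<'E'
from h import *
np.set_printoptions(precision=4,suppress=True)
p=np.array(manip.current_tool_pos())
manip.servo_line(p+[0,0,.1],vel=.2)
manip.move_pose([.557,.005,.3],ori(0.))
W=viewer.get_calibration("wrist")
im=viewer.get_image("wrist")
np.save('w1.npy',im); import pickle; pickle.dump(W,open('w1.pkl','wb'))
cv2.imwrite("pics/w1.png",im[:,:,::-1])
print(manip.current_clock(),manip.current_tool_pos(),manip.current_q(),W, manip.current_force(),manip.current_wrist_torque())
E
```

```text
3.5 [0.5571 0.0037 0.2998] [ 0.8185  0.4317 -1.1546  1.6518  0.4056  1.3266 -0.4051] {'vfov': 59.92530601822186, 'cx': 278.6401276228371, 'cy': 206.80739790773026, 'eye': array([0.5583, 0.0868, 0.4803]), 'attitude': array([ 0.9882, -0.0013, -0.0003,  0.1531])} [-0.7231 -0.5737  0.5391] [-0.0364 -0.0852  0.0154]
```

View pics/w1.png

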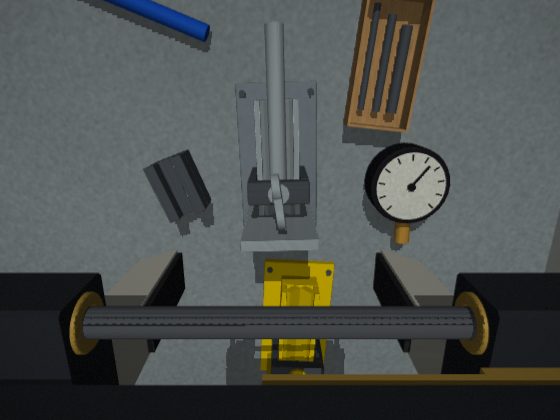

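The wrist view shows the bar's free end at (274,25), the knob at (278,195) with its wings running from about (274,178) to (282,228), and the stop plate's top face at rows 237–248. I'll enlarge it.

```bash
python3 - <<'E'
import cv2
a=cv2.imread('pics/w1.png')
cv2.imwrite('pics/w1a.png',cv2.resize(a[155:255,230:330],None,fx=6,fy=6,interpolation=cv2.INTER_CUBIC))
cv2.imwrite('pics/w1b.png',cv2.resize(a[10:110,225:325],None,fx=6,fy=6,interpolation=cv2.INTER_CUBIC))
E
```

```text
(no output)
```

View pics/w1a.png

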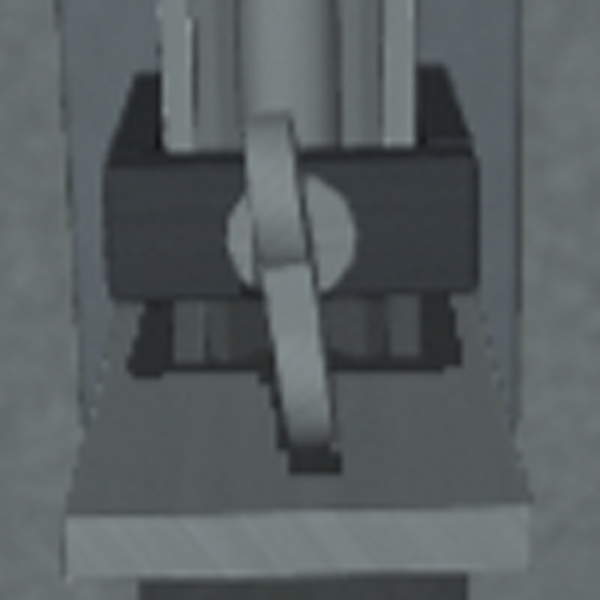

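View pics/w1b.png

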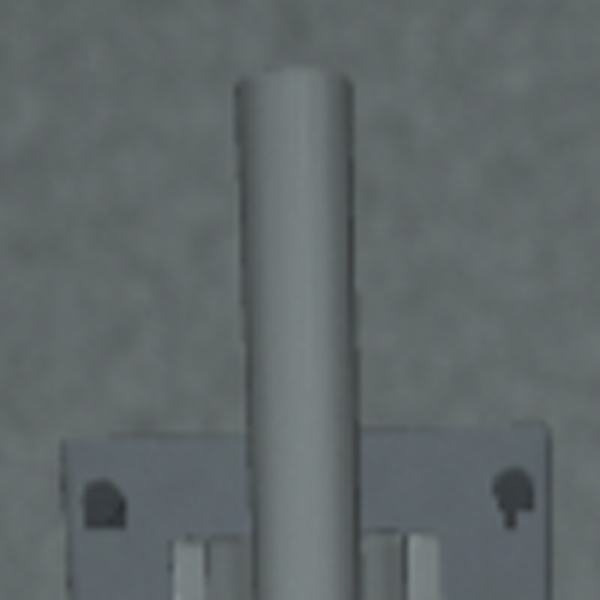

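```bash
python3 - <<'E'
from h import *
import pickle
np.set_printoptions(precision=4,suppress=True)
W=pickle.load(open('w1.pkl','rb'))
a=lambda u,v:((u+.5)/6-.5+230,(v+.5)/6-.5+155)
b=lambda u,v:((u+.5)/6-.5+225,(v+.5)/6-.5+10)
g=lambda f,l,z:[plane(W,*f(*p),z)[:2] for p in l]
print('plate',g(a,[(68,515),(530,505),(66,580),(528,570)],.14))
print('base far',g(b,[(62,438),(550,425)],.012))
print('bridge',g(a,[(107,165),(475,152),(480,290),(112,297)],.1))
print('washer',g(a,[(292,237)],.104))
print('wing far end/near end',g(a,[(270,118)],.137),g(a,[(311,437)],.13))
print('lobe top line',g(a,[(269,123),(283,257),(290,275),(311,430)],.138))
print('bar sides far/near',g(b,[(237,95),(352,95),(255,590),(358,590)],.06))
print('bar top end',g(b,[(295,66)],.07),g(b,[(237,85),(352,80)],.06))
S=viewer.get_calibration("scene");D=viewer.get_calibration("side")
E
```

```text
plate [array([ 0.5198, -0.0568]), array([ 0.5975, -0.0551]), array([ 0.519 , -0.0687]), array([ 0.5975, -0.067 ])]
base far [array([0.505 , 0.0969]), array([0.6039, 0.0991])]
bridge [array([ 0.5245, -0.0061]), array([ 0.5902, -0.0038]), array([ 0.5917, -0.0296]), array([ 0.5247, -0.0307])]
washer [array([ 0.5575, -0.0184])]
wing far end/near end [array([0.5541, 0.0106])] [array([ 0.5607, -0.0467])]
lobe top line [array([0.554, 0.01 ]), array([ 0.5561, -0.0123]), array([ 0.5573, -0.0153]), array([ 0.5607, -0.0424])]
bar sides far/near [array([0.5432, 0.1523]), array([0.5632, 0.1522]), array([0.5453, 0.069 ]), array([0.5644, 0.069 ])]
bar top end [array([0.5534, 0.1552])] [array([0.5432, 0.1539]), array([0.5632, 0.1546])]
```

```bash
python3 - <<'E'
from h import *
np.set_printoptions(precision=3,suppress=True)
effector.close(20)
print(manip.current_clock(), manip.current_finger_gap())
o=ori(.022)
manip.move_pose([.5527,.182,.16],o)
manip.servo_line([.5527,.182,.05],vel=.12)
print(manip.current_clock(), manip.current_tool_pos())
f0=np.array(manip.current_force())
u=np.array([np.sin(.022),-np.cos(.022),0])
p0=np.array([.5527,.182,.05]); 
for d in [.010,.014,.018,.022,.026]:
    manip.servo_line(p0+u*d,vel=.04)
    f=np.array(manip.current_force())-f0
    print(d,round(manip.current_clock(),2),manip.current_tool_pos(),f)
    if abs(f[1])>8: break
viewer_im=viewer.get_image("side"); cv2.imwrite('pics/side1.png',cv2.resize(viewer_im[165:275,180:320,::-1],None,fx=5,fy=5))
E
```

```text
4.9417 0.00034727142340704826
6.9083 [0.553 0.182 0.051]
0.01 7.31 [0.553 0.171 0.05 ] [ 0.169  0.299 -0.96 ]
0.014 7.56 [0.553 0.168 0.05 ] [ 0.984 -0.482 -0.896]
0.018 7.81 [0.553 0.164 0.05 ] [-0.41  -1.246  0.158]
0.022 8.06 [0.553 0.16  0.05 ] [ 1.503 -1.447 -1.147]
0.026 8.31 [0.553 0.156 0.05 ] [-0.364 -0.692 -0.329]
```

View pics/side1.png

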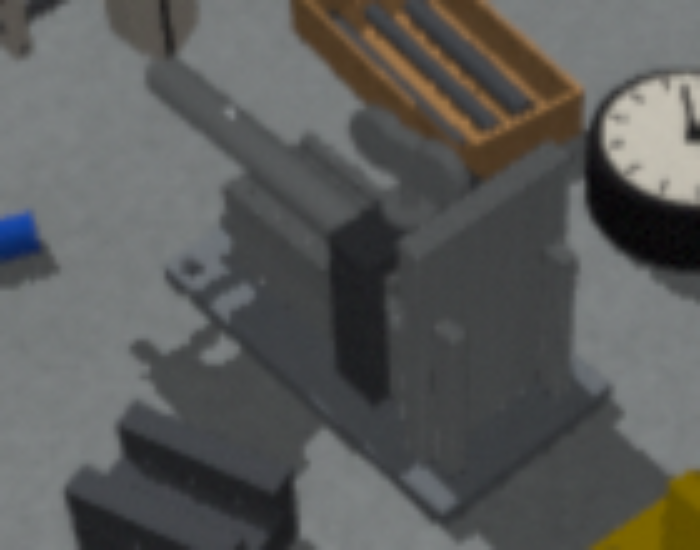

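```bash
python3 - <<'E'
from h import *
np.set_printoptions(precision=3,suppress=True)
u=np.array([np.sin(.022),-np.cos(.022),0]); p0=np.array([.5527,.182,.05])
d=.026; f0=0
while d<.060:
    st=.002 if d<.042 else .0007
    d+=st
    manip.servo_line(p0+u*d,vel=.03 if st>.001 else .012)
    f=np.array(manip.current_force())
    print(round(d,4),round(manip.current_clock(),2),manip.current_tool_pos(),f)
    if f[1]>9: break
E
```

```text
0.028 8.61 [0.553 0.154 0.05 ] [ 0.268  0.857 -0.331]
0.03 8.86 [0.553 0.152 0.05 ] [-0.007 -0.731  0.559]
0.032 9.11 [0.553 0.15  0.05 ] [ 0.398  0.255 -0.043]
0.034 9.36 [0.553 0.148 0.05 ] [ 0.193 -0.451 -0.096]
0.036 9.61 [0.554 0.146 0.05 ] [-0.626  1.099 -0.403]
0.038 9.86 [0.554 0.144 0.05 ] [0.055 0.235 0.684]
0.04 10.11 [0.554 0.142 0.05 ] [-0.349  0.602 -0.395]
0.042 10.36 [0.554 0.14  0.05 ] [-0.2    0.665  0.558]
0.0427 10.61 [0.554 0.139 0.05 ] [0.276 0.879 0.807]
0.0434 10.86 [0.554 0.139 0.05 ] [ 0.438 -0.086  0.214]
0.0441 11.11 [0.554 0.138 0.05 ] [ 0.734 -0.254 -0.262]
0.0448 11.36 [0.554 0.137 0.05 ] [-0.772 -0.313 -1.057]
0.0455 11.61 [0.554 0.136 0.05 ] [ 0.599 -0.08  -0.099]
0.0462 11.86 [0.554 0.136 0.05 ] [ 0.59  -0.333  0.164]
0.0469 12.11 [0.554 0.135 0.05 ] [-0.34  -0.528  0.474]
0.0476 12.36 [0.554 0.134 0.05 ] [ 0.592  0.409 -0.316]
0.0483 12.61 [0.554 0.134 0.05 ] [ 0.347 -0.454  0.953]
0.049 12.86 [0.554 0.133 0.05 ] [-0.605 -0.201 -0.174]
0.0497 13.11 [0.554 0.132 0.05 ] [ 0.626 -0.651  0.303]
0.0504 13.36 [0.554 0.132 0.05 ] [0.697 0.914 0.106]
0.0511 13.61 [0.554 0.131 0.05 ] [ 0.445  0.432 -0.309]
0.0518 13.86 [0.554 0.13  0.05 ] [-1.093  0.051  0.036]
0.0525 14.11 [0.554 0.129 0.05 ] [-0.354  0.241 -0.059]
0.0532 14.36 [0.554 0.129 0.05 ] [ 0.304 -0.129  0.149]
0.0539 14.61 [0.554 0.128 0.05 ] [ 0.47   0.157 -0.158]
0.0546 14.86 [0.554 0.127 0.05 ] [ 0.159 -0.443 -0.388]
0.0553 15.11 [0.554 0.127 0.05 ] [-0.11   0.766  0.122]
0.056 15.36 [0.554 0.126 0.05 ] [ 1.472  0.006 -0.679]
0.0567 15.61 [0.554 0.125 0.05 ] [ 0.045 -0.228  0.342]
0.0574 15.86 [0.554 0.125 0.05 ] [ 0.011 -0.611 -0.374]
0.0581 16.11 [0.554 0.124 0.05 ] [ 0.582  0.524 -0.134]
0.0588 16.36 [0.554 0.123 0.05 ] [-0.787  0.027 -0.002]
0.0595 16.61 [0.554 0.122 0.05 ] [-0.154  0.398 -0.274]
0.0602 16.86 [0.554 0.122 0.05 ] [-0.582  0.745 -0.121]
```

```bash
python3 - <<'E'
from h import *
for n,s in [("side",np.s_[160:280,180:320]),("scene",np.s_[140:270,240:400])]:
    im=viewer.get_image(n); cv2.imwrite(f'pics/{n}2.png',cv2.resize(im[s][:,:,::-1],None,fx=5,fy=5 if n=="side" else 4.5))
im=viewer.get_image("wrist"); cv2.imwrite('pics/w2.png',im[:,:,::-1])
E
```

```text
(no output)
```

View pics/side2.png

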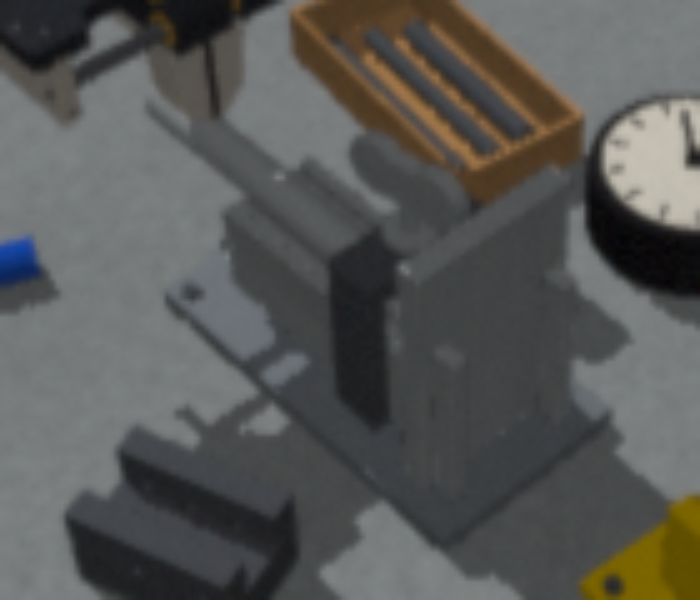

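View pics/scene2.png

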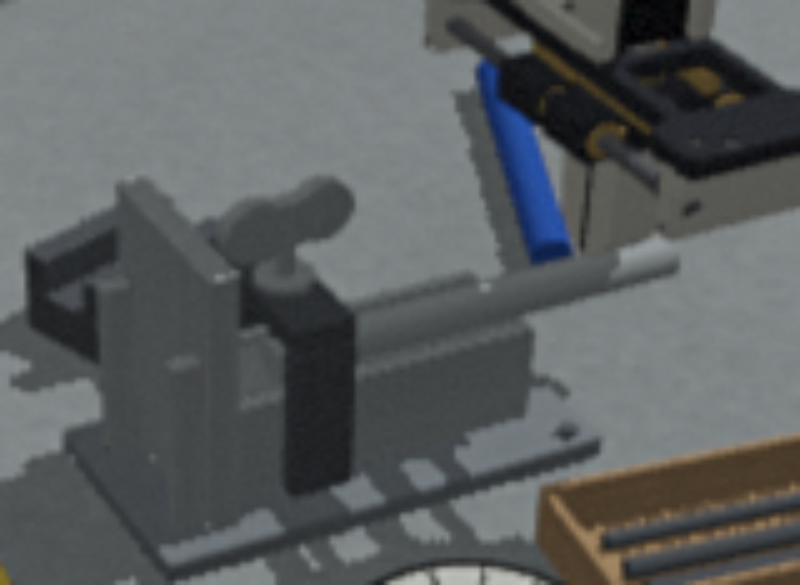

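View pics/w2.png

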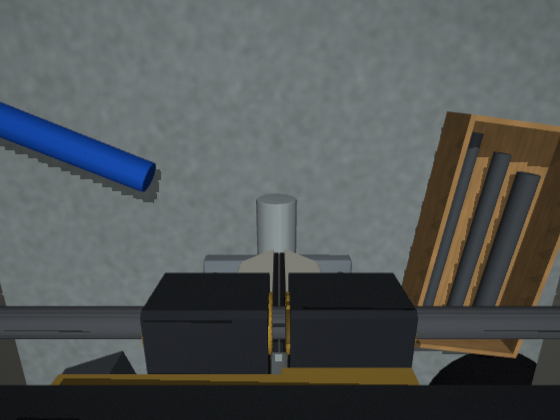

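```bash
python3 - <<'E'
from h import *
np.set_printoptions(precision=4,suppress=True)
S=viewer.get_calibration("scene");D=viewer.get_calibration("side")
print(tri(S,(240+595/5,140+248/4.5),D,(180+212/5,160+118/5)))
print(proj(S,np.array([[.554,.122,.05],[.554,.122,.07],[.554,.155,.06]])),proj(D,np.array([[.554,.122,.05],[.554,.122,.07],[.554,.155,.06]])))
print(manip.current_tool_pos(),manip.current_q())
W=viewer.get_calibration("wrist");T=R.from_quat(manip.current_tcp_rot());print(T.inv().apply(W['eye']-np.array(manip.current_tool_pos())))
E
```

```text
(array([0.5544, 0.1172, 0.0709]), np.float64(0.0027574377348518883))
[[359.6422 203.5465]
 [360.4694 195.3331]
 [374.1284 195.5317]] [[221.5595 188.8289]
 [220.691  182.3919]
 [212.7032 178.3982]]
[0.554  0.1218 0.05  ] [ 0.415   0.7187 -0.9141  1.8637  0.7118  0.9245 -0.8156]
[ 0.0009 -0.0831 -0.1805]
```

```bash
python3 - <<'E'
from h import *
np.set_printoptions(precision=4,suppress=True)
W=viewer.get_calibration("wrist");p=np.array(manip.current_tool_pos());T=R.from_quat(manip.current_tcp_rot())
for z in (0,-.019,-.04,-.066):
    print(z,proj(W,p+T.apply(np.array([[0,-.0095,z],[0,.0095,z]]))))
print(proj(W,np.array([[.553,.155,.06],[.553,.155,.07],[.554,.1545,.09]])))
a=cv2.imread('pics/w2.png')[180:300,200:360]; cv2.imwrite('pics/w2a.png',cv2.resize(a,None,fx=5,fy=5,interpolation=cv2.INTER_CUBIC))
a=viewer.get_image("scene")[140:240,310:450,::-1];cv2.imwrite('pics/s3.png',cv2.resize(a,None,fx=5,fy=5,interpolation=cv2.INTER_CUBIC))
E
```

```text
0 [[276.9134 236.0895]
 [276.9731 268.2283]]
-0.019 [[276.7384 250.9754]
 [276.8095 285.8436]]
-0.04 [[276.4978 271.4452]
 [276.5862 309.8978]]
-0.066 [[276.0982 305.4302]
 [276.2194 349.4087]]
[[276.1463 198.7472]
 [276.0066 204.8416]
 [278.0914 220.5701]]
```

View pics/w2a.png

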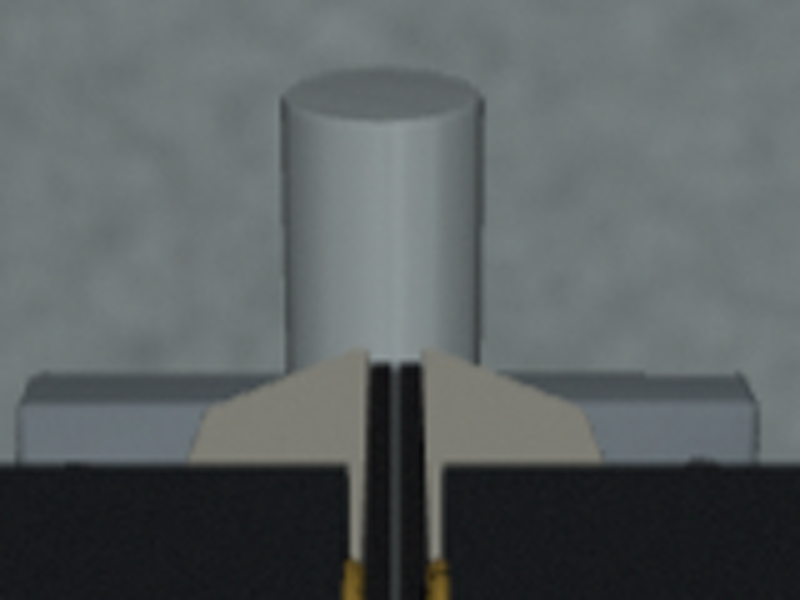

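View pics/s3.png

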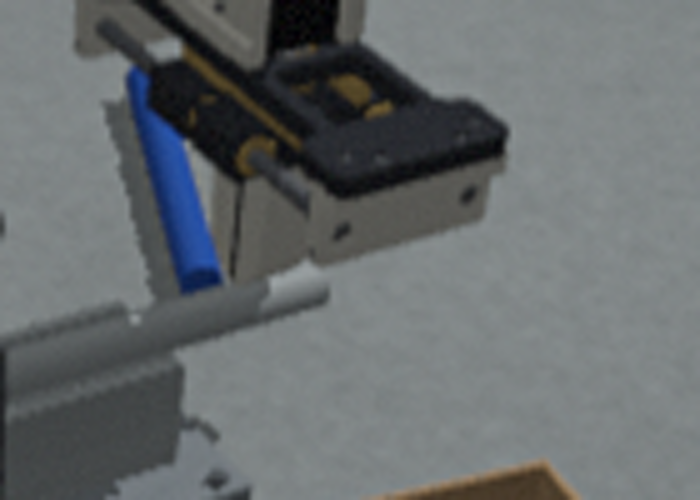

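The fingers passed over the bar without touching it. In both the scene pair and the wrist view the visible tips sit about 19–20 mm behind the reported TCP (triangulated z of 0.071 with TCP z at 0.050), and the bar hasn't moved. I'll back out and measure the tips in free space.

```bash
python3 - <<'E'
from h import *
np.set_printoptions(precision=4,suppress=True)
x=.5535
manip.servo_line([x,.122,.06],vel=.1)
manip.servo_line([.5527,.182,.06],vel=.15)
manip.servo_line([.5527,.182,.03],vel=.1)
print(manip.current_clock(),manip.current_tool_pos(),manip.current_force())
a=viewer.get_image("scene")[150:250,310:450,::-1];cv2.imwrite('pics/s4.png',cv2.resize(a,None,fx=5,fy=5,interpolation=cv2.INTER_CUBIC))
a=viewer.get_image("side")[130:230,160:300,::-1];cv2.imwrite('pics/d4.png',cv2.resize(a,None,fx=5,fy=5,interpolation=cv2.INTER_CUBIC))
E
```

```text
18.3083 [0.5519 0.1814 0.0289] [ 0.3152 -0.1987 -0.558 ]
```

View pics/s4.png

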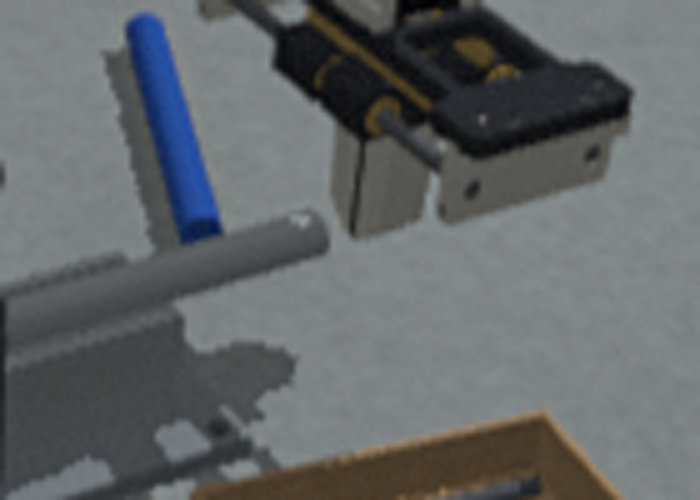

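View pics/d4.png

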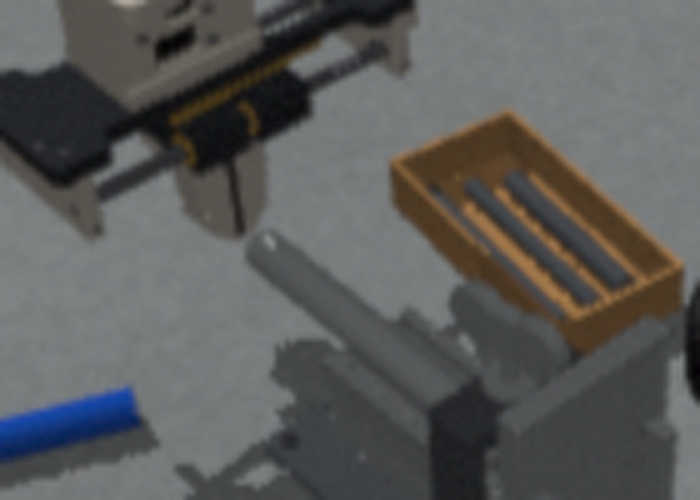

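```bash
python3 - <<'E'
from h import *
np.set_printoptions(precision=4,suppress=True)
S=viewer.get_calibration("scene");D=viewer.get_calibration("side")
print(tri(S,(310+355/5,150+238/5),D,(160+238/5,130+237/5)))
W=viewer.get_calibration("wrist")
print(manip.current_tool_pos(), manip.current_clock())
E
```

```text
(array([0.5525, 0.1746, 0.0495]), np.float64(0.002506390389789343))
[0.5527 0.1821 0.03  ] 18.4083
```

The visible tips measure z = 0.0495 with TCP z at 0.030, so the real tips are 19.5 mm behind the reported TCP. I'll carry that offset through. Next I lower to TCP z = 0.022 and push.

```bash
python3 - <<'E'
from h import *
np.set_printoptions(precision=3,suppress=True)
u=np.array([np.sin(.022),-np.cos(.022),0]); p0=np.array([.5527,.182,.022])
manip.servo_line(p0,vel=.1)
d=.012;manip.servo_line(p0+u*d,vel=.06)
while d<.060:
    st=.004 if d<.0415 else .0008
    d+=st
    manip.servo_line(p0+u*d,vel=.03 if st>.001 else .008)
    f=np.array(manip.current_force())
    print(round(d,4),round(manip.current_clock(),2),manip.current_tool_pos(),f)
    if f[1]>8: break
E
```

```text
0.016 19.29 [0.553 0.166 0.022] [ 0.012 -0.528  0.419]
0.02 19.57 [0.553 0.163 0.022] [ 0.886  3.152 -0.008]
0.024 19.86 [0.553 0.158 0.022] [-0.001  3.563  0.751]
0.028 20.14 [0.553 0.154 0.022] [ 0.521  2.92  -0.03 ]
0.032 20.43 [0.553 0.15  0.022] [-0.27   4.035  1.358]
0.036 20.71 [0.554 0.146 0.022] [0.627 4.028 1.068]
0.04 20.99 [0.554 0.142 0.022] [-0.164  3.838  2.296]
0.044 21.27 [0.554 0.138 0.022] [-0.163  4.074  2.09 ]
0.0448 21.52 [0.554 0.138 0.022] [0.747 4.694 1.813]
0.0456 21.77 [0.554 0.137 0.022] [0.268 5.486 2.62 ]
0.0464 22.02 [0.554 0.137 0.022] [-0.441  4.608  2.214]
0.0472 22.27 [0.554 0.136 0.022] [0.    5.055 2.596]
0.048 22.52 [0.554 0.135 0.022] [0.167 5.444 2.003]
0.0488 22.77 [0.554 0.134 0.022] [-0.098  5.022  1.796]
0.0496 23.02 [0.554 0.133 0.022] [0.312 5.337 1.985]
0.0504 23.27 [0.554 0.133 0.022] [0.054 6.583 0.926]
0.0512 23.52 [0.554 0.133 0.022] [0.642 7.772 1.392]
0.052 23.77 [0.554 0.133 0.022] [-0.686  9.573  1.267]
```

```bash
python3 - <<'E'
from h import *
np.set_printoptions(precision=4,suppress=True)
u=np.array([np.sin(.022),-np.cos(.022),0]); p0=np.array([.5527,.182,.022])
for d in (.0545,.057):
    manip.servo_line(p0+u*d,vel=.01)
    print(manip.current_clock(),manip.current_tool_pos(),manip.current_force())
im=viewer.get_image("scene"); 
a=im[150:280,235:395,::-1];cv2.imwrite('pics/s5.png',cv2.resize(a,None,fx=4.5,fy=4.5,interpolation=cv2.INTER_CUBIC))
manip.servo_line(p0+u*.03,vel=.1)
manip.servo_line([.555,.13,.2],ori(.1),vel=.25)
print(manip.current_clock(),manip.current_tool_pos(),manip.current_force(),manip.current_wrist_torque())
# IK candidates for stroke
q=np.array(manip.current_q())
print(q,manip.solve_ik([.5577,-.0183,.0935],ori(.115)),manip.solve_ik([.5577,-.0183,.0935],ori(.115+np.pi)))
E
```

```text
24.175 [0.5538 0.133  0.0225] [ 0.4533 13.652  -1.6236]
24.575 [0.5535 0.133  0.0227] [-0.4764 17.487  -1.326 ]
25.9083 [0.5542 0.1289 0.1987] [-0.407   0.4624 -0.6228] [-0.0652 -0.1281  0.0184]
[ 0.5257  0.5578 -1.0893  1.7476  0.5344  1.1717 -0.6213] [ 0.7252  0.6616 -0.993   1.8636  0.6634  0.9896 -0.4453] [-0.696   0.61    0.9067  1.9104 -0.603   0.9198 -2.5189]
```

View pics/s5.png

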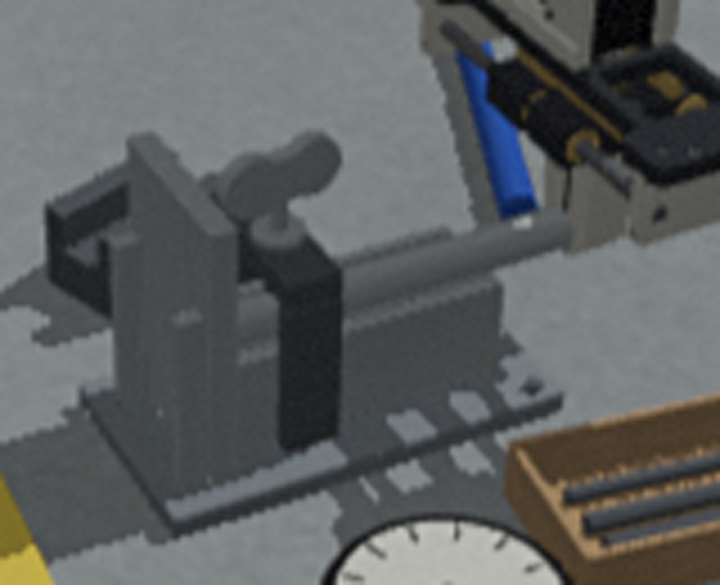

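```bash
python3 - <<'E'
from h import *
np.set_printoptions(precision=4,suppress=True)
S=viewer.get_calibration("scene");D=viewer.get_calibration("side")
e,d=ray(S,310+440/5,150+220/5)
for y in (.1445,.15): print(e+d*(y-e[1])/d[1])
e,d=ray(D,160+97/5,130+238/5)
for y in (.1445,.15): print(e+d*(y-e[1])/d[1])
P=[.5577,-.0183,.22]
for ae in (-2.2,-2.385,-2.6,-2.8):
    for z in (.0935,.22):
        P[2]=z; s=manip.solve_ik(P,ori(ae)); print(ae,z,None if s is None else np.array(s), None if s is None else s[6]+(.115-ae))
E
```

```text
[0.6394 0.1445 0.1195]
[0.6327 0.15   0.1138]
[0.4697 0.1445 0.1193]
[0.4721 0.15   0.1142]
-2.2 0.0935 [ 0.3746  0.4874 -0.4926  1.8744  0.2985  0.8527 -2.468 ] -0.15299078194604387
-2.2 0.22 [ 0.4639  0.3419 -0.5924  1.7629  0.2116  1.1007 -2.3981] -0.0831168198000003
-2.385 0.0935 [-0.378   0.4737  0.4589  1.9008 -0.2775  0.8295 -2.1587] 0.3412705838306316
-2.385 0.22 [ 0.4353  0.3354 -0.5555  1.7638  0.1962  1.0977 -2.5701] -0.07013326894611405
-2.6 0.0935 [-0.378   0.4737  0.4589  1.9008 -0.2775  0.8295 -2.3737] 0.3412705838306316
-2.6 0.22 [-0.5633  0.3395  0.682   1.7973 -0.2392  1.0887 -2.3972] 0.3177674808982922
-2.8 0.0935 [-0.5442  0.5247  0.6824  1.9061 -0.4297  0.8608 -2.441 ] 0.47398839531611214
-2.8 0.22 [-0.7249  0.3984  0.9084  1.8017 -0.3483  1.1116 -2.4968] 0.4181500922426338
```

```bash
python3 - <<'E'
from h import *
np.set_printoptions(precision=4,suppress=True)
manip.servo_line([.555,.06,.32],vel=.3)
s=np.array(manip.solve_ik([.5577,-.0183,.25],ori(-2.6))); s[6]+=2.6+.115
print(s)
manip.movej(s)
effector.open_jaws()
print(manip.current_clock(),manip.current_tool_pos(),manip.current_finger_gap(),manip.current_q())
im=viewer.get_image("wrist");W=viewer.get_calibration("wrist");print(W)
import pickle;pickle.dump(W,open('w3.pkl','wb'))
cv2.imwrite('pics/w3.png',im[:,:,::-1])
a=im[190:290,220:340,::-1];cv2.imwrite('pics/w3a.png',cv2.resize(a,None,fx=6,fy=6,interpolation=cv2.INTER_CUBIC))
E
```

```text
[-0.5676  0.3061  0.6815  1.7619 -0.2097  1.1474  0.2929]
29.625 [ 0.5577 -0.0183  0.25  ] 0.0918566061975007 [-0.5676  0.3061  0.6815  1.7618 -0.2097  1.1474  0.2929]
{'vfov': 59.92530601822186, 'cx': 278.6401276228371, 'cy': 206.80739790773026, 'eye': array([0.5492, 0.0643, 0.4305]), 'attitude': array([0.9866, 0.0567, 0.0088, 0.1527])}
```

View pics/w3.png

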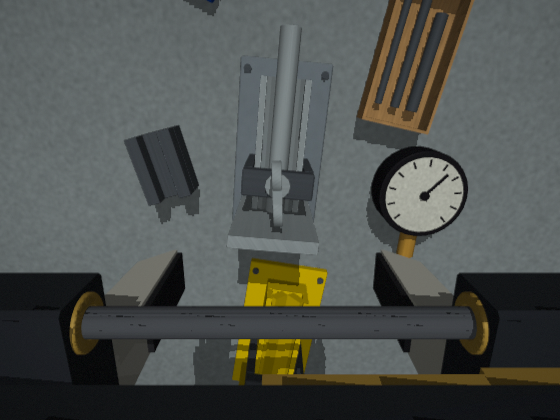

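View pics/w3a.png

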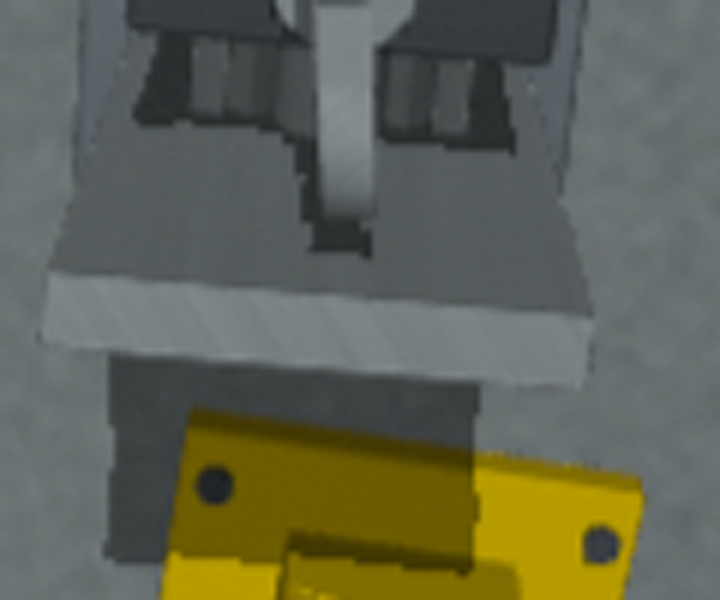

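The wing lies along the image column (277,160)→(278,226), so the jaws are square to it, and the bar's free end at (289,27) shows the bar has moved. I'll check the axis, then descend and pinch.

```bash
python3 - <<'E'
from h import *
import pickle
np.set_printoptions(precision=4,suppress=True)
W=pickle.load(open('w3.pkl','rb'))
n=plane(W,277.5,224,.13); f=plane(W,277,161,.137)
print('wing',n,f,(n+f)/2, 'free end top',plane(W,289.5,25.5,.07),'TCP axis px',proj(W,np.array([.5577,-.0183,.13])))
E=1
manip.servo_line([.5577,-.0183,.0935],vel=.12)
print(manip.current_clock(),manip.current_tool_pos(),manip.current_force(),manip.current_wrist_torque(),manip.current_q())
im=viewer.get_image("wrist");cv2.imwrite('pics/w4.png',im[:,:,::-1])
a=viewer.get_image("side")[165:275,190:330,::-1];cv2.imwrite('pics/d4b.png',cv2.resize(a,None,fx=5,fy=5,interpolation=cv2.INTER_CUBIC))
E
```

```text
wing [ 0.5609 -0.0462  0.13  ] [0.5541 0.0105 0.137 ] [ 0.5575 -0.0179  0.1335] free end top [0.5524 0.1213 0.07  ] TCP axis px [277.464  193.1411]
31.125 [ 0.5584 -0.0183  0.0943] [ 0.3802 -0.4196 -0.3525] [-0.0348 -0.076  -0.0322] [-0.4788  0.4998  0.5928  1.9033 -0.3662  0.8457  0.4188]
```

View pics/w4.png

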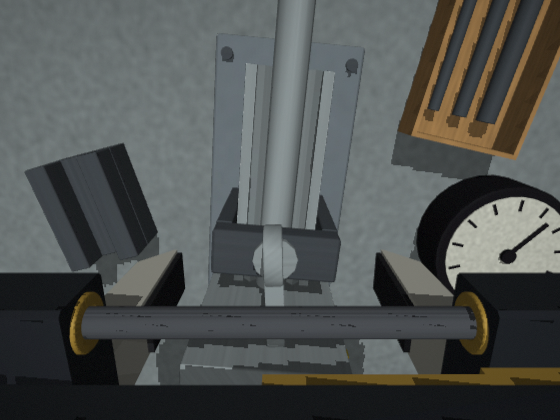

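View pics/d4b.png

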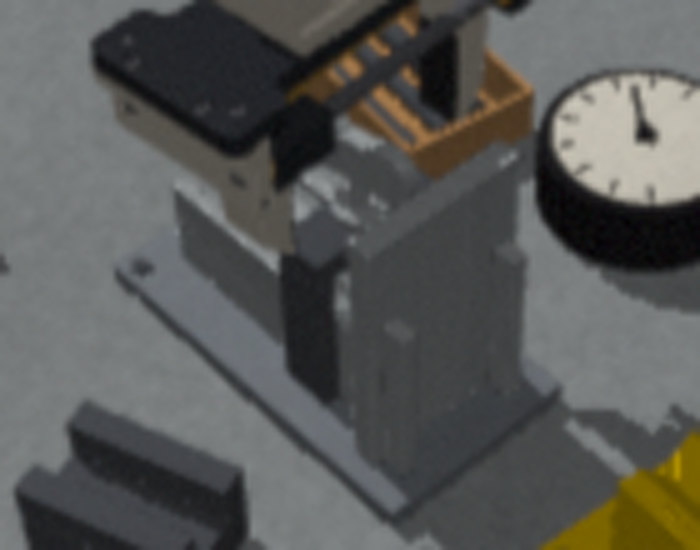

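```bash
python3 - <<'E'
from h import *
np.set_printoptions(precision=4,suppress=True)
print(manip.current_wrist_torque())
effector.close(50)
print(manip.current_clock(),manip.current_finger_gap(),manip.current_tool_pos(),manip.current_force(),manip.current_wrist_torque())
q=np.array(manip.current_q()); print(q)
np.save('qg.npy',q)
for i in range(4):
    q[6]-=.04; manip.movej(q); t=manip.current_clock()
    m=[]
    for k in range(5):
        m.append(manip.current_wrist_torque()[2]); manip.sleep(.02)
    print(round(t,2),round(manip.current_clock(),2),q[6],manip.current_q()[6],np.array(m),np.mean(m),manip.current_force(),manip.current_wrist_torque())
E
```

```text
[-0.02   -0.1124  0.0014]
32.4917 0.007730850627608704 [ 0.5564 -0.0184  0.0933] [-4.4089  0.4892  3.5474] [-0.0643  0.9351 -0.0744]
[-0.4786  0.5005  0.5927  1.905  -0.3659  0.8472  0.4188]
32.74 32.83 0.37880532432581165 0.37972367772832943 [-0.0084 -0.0254 -0.0153  0.0029 -0.0211] -0.013465482063884454 [-2.8253  0.3509  1.6437] [-0.0756  0.3588  0.0716]
33.08 33.16 0.3388053243258117 0.34001839631292563 [ 0.0521  0.0005 -0.0169  0.0299  0.0631] 0.02573405164489555 [-2.2281  0.4602  2.5171] [-0.0039  0.28   -0.0239]
33.41 33.49 0.2988053243258117 0.3000852676505759 [ 0.0333 -0.0268  0.0111 -0.0401  0.0303] 0.0015542103448409248 [-1.4789 -0.0916  1.4982] [-0.0605  0.1772  0.0236]
33.74 33.83 0.2588053243258117 0.26008424987638357 [-0.0085  0.0456  0.0071  0.0494 -0.0124] 0.01625053844946725 [-0.3842 -0.3557 -0.2012] [ 0.0148 -0.0282  0.0154]
```

```bash
python3 - <<'E'
from h import *
im=viewer.get_image("wrist");cv2.imwrite('pics/w5.png',im[:,:,::-1])
a=viewer.get_image("scene")[130:240,230:370,::-1];cv2.imwrite('pics/s5b.png',cv2.resize(a,None,fx=5,fy=5,interpolation=cv2.INTER_CUBIC))
print(manip.current_tau(),manip.current_finger_gap())
E
```

```text
[ 4.31638293e-02 -4.66263127e+01  8.38990241e+00 -2.19392127e+01
 -6.36099000e-02 -7.83879514e-03 -2.42706982e-02] 0.007529478701240338
```

View pics/w5.png

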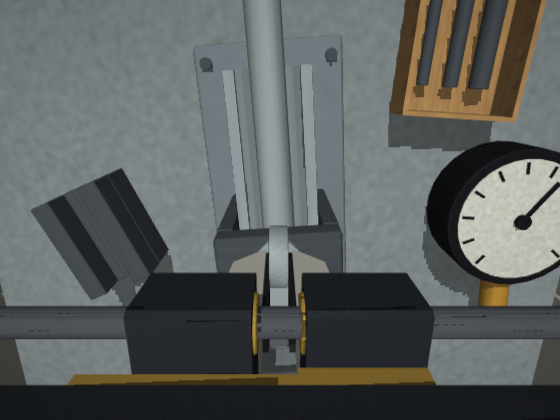

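View pics/s5b.png

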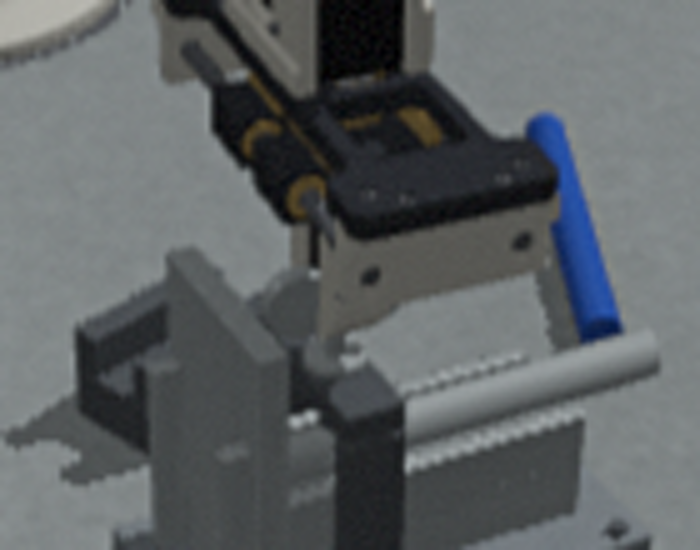

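```bash
cat > turn.py <<'E'
from h import *
import sys
np.set_printoptions(precision=3,suppress=True)
qg=np.load('qg.npy'); n=int(sys.argv[1]); st=float(sys.argv[2]); K=int(sys.argv[3])
try: c=float(open('cmd.txt').read())
except FileNotFoundError: c=-.16
for i in range(n):
    c-=st; q=qg.copy(); q[6]+=c; manip.movej(q)
    m=[];f=[];ta=[]
    for k in range(K):
        m.append(manip.current_wrist_torque()); f.append(manip.current_force()); ta.append(manip.current_tau()[6]); manip.sleep(.01)
    m=np.array(m);f=np.mean(f,0)
    with open('log.txt','a') as L: L.write(f"{-c:.3f} {m[:,2].mean():.4f} {np.mean(ta):.4f}\n")
    print(f"{manip.current_clock():.2f} turn {-c:.3f} Mz {m[:,2].mean():.3f}+-{m[:,2].std()/K**.5:.3f} tau7 {np.mean(ta):.3f} lag {manip.current_q()[6]-q[6]:.4f}",f,m.mean(0)[:2])
open('cmd.txt','w').write(str(c))
E
python3 turn.py 4 .04 10; python3 -c "
from bench import manip;print(manip.current_tool_pos(),manip.current_finger_gap())"
```

```text
34.26 turn 0.200 Mz 0.010+-0.007 tau7 -0.065 lag 0.0011 [0.187 0.251 0.127] [-0.015 -0.224]
34.59 turn 0.240 Mz 0.021+-0.007 tau7 -0.072 lag 0.0013 [ 1.667  0.048 -0.678] [-0.028 -0.465]
34.92 turn 0.280 Mz 0.040+-0.007 tau7 -0.073 lag 0.0013 [ 2.592 -0.324 -1.979] [-0.03 -0.71]
35.26 turn 0.320 Mz 0.032+-0.010 tau7 -0.076 lag 0.0013 [ 3.896 -0.485 -2.838] [-0.061 -0.965]
[ 0.5569015  -0.01847561  0.09340939] 0.007787624606980906
```

```bash
python3 - <<'E'
from h import *
im=viewer.get_image("wrist");a=im[170:300,190:370,::-1];cv2.imwrite('pics/w6.png',cv2.resize(a,None,fx=4.4,fy=4.4,interpolation=cv2.INTER_CUBIC))
a=viewer.get_image("side")[165:275,190:330,::-1];cv2.imwrite('pics/d6.png',cv2.resize(a,None,fx=5,fy=5,interpolation=cv2.INTER_CUBIC))
E
```

```text
(no output)
```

View pics/w6.png

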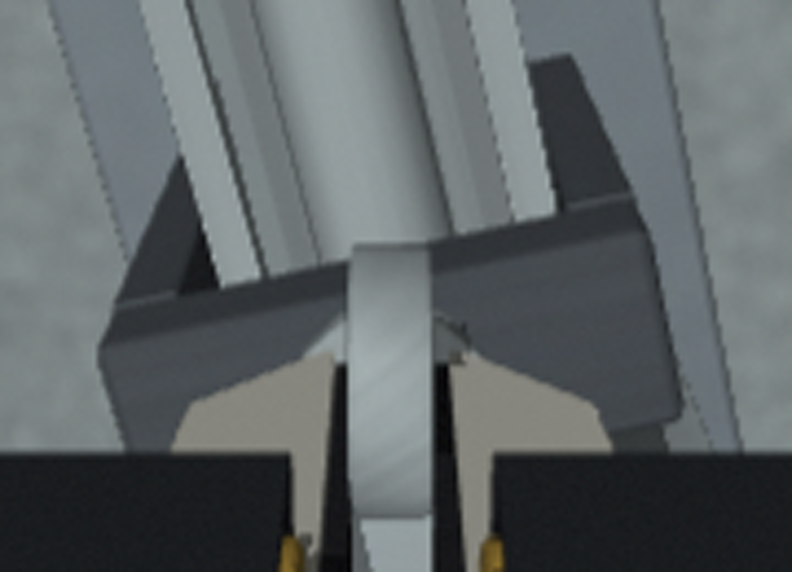

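View pics/d6.png

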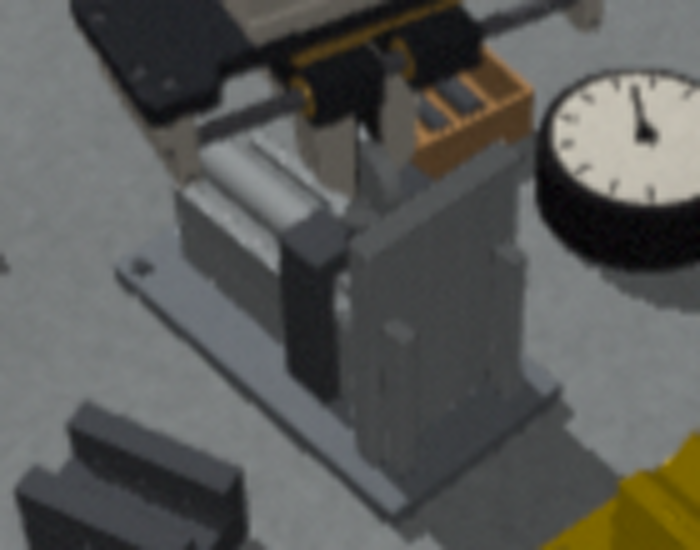

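```bash
python3 turn.py 1 -.05 8; python3 turn.py 1 -.05 8;  python3 turn.py 1 .05 8; python3 turn.py 1 .05 8
```

```text
35.67 turn 0.270 Mz 0.031+-0.008 tau7 0.048 lag -0.0009 [ 4.818 -0.031 -3.603] [-0.045 -1.216]
35.99 turn 0.220 Mz 0.032+-0.010 tau7 0.034 lag -0.0019 [ 4.88  -0.411 -3.463] [-0.058 -1.248]
36.31 turn 0.270 Mz 0.005+-0.006 tau7 -0.050 lag -0.0020 [ 5.144 -0.214 -4.054] [-0.028 -1.318]
36.62 turn 0.320 Mz 0.001+-0.008 tau7 -0.055 lag -0.0020 [ 5.277 -0.22  -4.166] [-0.05  -1.362]
```

```bash
python3 turn.py 4 .05 6; python3 -c "
from bench import manip;print(manip.current_tool_pos(),manip.current_finger_gap())"
```

```text
36.92 turn 0.370 Mz 0.015+-0.015 tau7 -0.066 lag -0.0020 [ 5.803 -0.417 -4.803] [-0.071 -1.403]
37.23 turn 0.420 Mz 0.007+-0.009 tau7 -0.066 lag -0.0020 [ 6.153 -0.277 -4.776] [-0.074 -1.466]
37.52 turn 0.470 Mz 0.013+-0.009 tau7 -0.066 lag -0.0020 [ 6.175 -0.414 -4.66 ] [-0.066 -1.505]
37.83 turn 0.520 Mz 0.006+-0.015 tau7 -0.066 lag -0.0020 [ 6.665 -0.654 -5.537] [-0.097 -1.531]
[ 0.5571823  -0.01860719  0.09341828] 0.007824814692735623
```

```bash
cat > auto.py <<'E'
from h import *
import sys
np.set_printoptions(precision=3,suppress=True)
qg=np.load('qg.npy'); st=.05; K=6
c=float(open('cmd.txt').read()); lim=float(sys.argv[1])
n=0
while -c<lim:
    c-=st; q=qg.copy(); q[6]+=c; manip.movej(q)
    m=[];f=[];ta=[]
    for k in range(K):
        m.append(manip.current_wrist_torque()); f.append(manip.current_force()); ta.append(manip.current_tau()[6]); manip.sleep(.01)
    m=np.array(m);f=np.mean(f,0); mz=m[:,2].mean(); t7=np.mean(ta)
    open('cmd.txt','w').write(str(c))
    open('log.txt','a').write(f"{-c:.3f} {mz:.4f} {t7:.4f}\n")
    print(f"{manip.current_clock():.2f} turn {-c:.3f} Mz {mz:.3f} tau7 {t7:.4f} lag {manip.current_q()[6]-q[6]:.4f}",f)
    n+= (abs(t7+.066)>.02) or mz>.05
    if n>=2 or mz>.1: break
E
python3 auto.py .75
```

```text
38.12 turn 0.570 Mz 0.010 tau7 -0.0664 lag -0.0021 [ 6.644 -0.525 -5.402]
38.42 turn 0.620 Mz 0.010 tau7 -0.0736 lag -0.0020 [ 6.851 -0.724 -5.781]
38.73 turn 0.670 Mz 0.014 tau7 -0.0875 lag -0.0020 [ 7.232 -0.968 -6.425]
39.02 turn 0.720 Mz 0.057 tau7 -0.1049 lag -0.0019 [ 7.442 -0.559 -6.09 ]
```

```bash
python3 turn.py 4 .04 10
```

```text
39.36 turn 0.760 Mz 0.102+-0.012 tau7 -0.134 lag -0.0019 [ 7.553 -0.874 -6.328] [-0.2   -1.723]
39.69 turn 0.800 Mz 0.128+-0.006 tau7 -0.146 lag -0.0018 [ 7.447 -1.39  -6.473] [-0.207 -1.77 ]
40.02 turn 0.840 Mz 0.139+-0.011 tau7 -0.160 lag -0.0018 [ 7.787 -1.034 -6.386] [-0.209 -1.811]
40.36 turn 0.880 Mz 0.134+-0.013 tau7 -0.172 lag -0.0018 [ 8.158 -1.366 -6.863] [-0.251 -1.823]
```

```bash
python3 turn.py 1 .03 40; cat log.txt | tail -12
```

```text
40.94 turn 0.910 Mz 0.185+-0.005 tau7 -0.188 lag -0.0017 [ 8.1   -1.395 -7.019] [-0.256 -1.836]
0.420 0.0067 -0.0663
0.470 0.0128 -0.0665
0.520 0.0056 -0.0664
0.570 0.0100 -0.0664
0.620 0.0097 -0.0736
0.670 0.0139 -0.0875
0.720 0.0572 -0.1049
0.760 0.1020 -0.1345
0.800 0.1280 -0.1462
0.840 0.1389 -0.1599
0.880 0.1343 -0.1720
0.910 0.1849 -0.1884
```

Readings above free turning are 0.12 (joint 7) to 0.175 Nm (wrist). Contact came at about 0.62–0.66 rad, so I'm 0.25–0.29 rad past it, which is roughly 24–35 N on all estimates. I'll stop there. Opening the jaws at this angle would hit the plate, so I'll slide off upwards with a 3 N grip and open above the plate.

```bash
python3 - <<'E'
from h import *
np.set_printoptions(precision=3,suppress=True)
effector.close(3)
print(manip.current_clock(),manip.current_finger_gap(),manip.current_force(),manip.current_wrist_torque(),manip.current_tool_pos())
p=[.5574,-.0186]
for z in (.100,.115,.132,.150):
    manip.servo_line([*p,z],vel=.06)
    print(round(manip.current_clock(),2),manip.current_tool_pos(),manip.current_finger_gap(),manip.current_force(),manip.current_wrist_torque())
a=viewer.get_image("side")[145:275,180:320,::-1];cv2.imwrite('pics/d7.png',cv2.resize(a,None,fx=4.5,fy=4.5,interpolation=cv2.INTER_CUBIC))
E
```

```text
41.1583 0.00795275430779643 [ 5.932 -1.955 -3.023] [-0.351 -1.326  0.059] [ 0.557 -0.019  0.094]
41.42 [ 0.557 -0.02   0.1  ] 0.008242464384733257 [ 1.12  -3.447  3.593] [-0.711 -0.127 -0.015]
41.82 [ 0.557 -0.019  0.115] 0.007697173704410859 [ 1.262 -4.126  2.992] [-0.883 -0.308  0.016]
42.25 [ 0.557 -0.018  0.132] 0.0006513077563124593 [ 0.194 -0.585 -0.549] [-0.011  0.005 -0.034]
42.7 [ 0.558 -0.019  0.151] 0.0005745041296141704 [-0.415 -0.971  0.076] [-0.046 -0.015 -0.003]
```

View pics/d7.png

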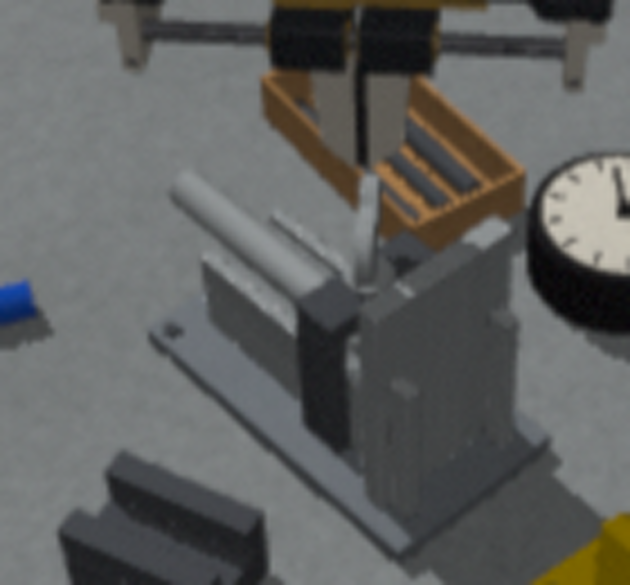

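```bash
python3 - <<'E'
from h import *
np.set_printoptions(precision=4,suppress=True)
manip.servo_line([.5574,-.0186,.27],vel=.2)
effector.open_jaws()
W=viewer.get_calibration("wrist");im=viewer.get_image("wrist")
import pickle;pickle.dump(W,open('w8.pkl','wb'))
cv2.imwrite('pics/w8.png',im[:,:,::-1]);a=im[120:260,200:360,::-1]
cv2.imwrite('pics/w8a.png',cv2.resize(a,None,fx=4.2,fy=4.2,interpolation=cv2.INTER_CUBIC))
cv2.imwrite('pics/s8.png',viewer.get_image("scene")[:,:,::-1])
print(manip.current_clock(),manip.current_force())
E
```

```text
45.0583 [-0.4671 -0.5399  0.6791]
```

View pics/w8.png

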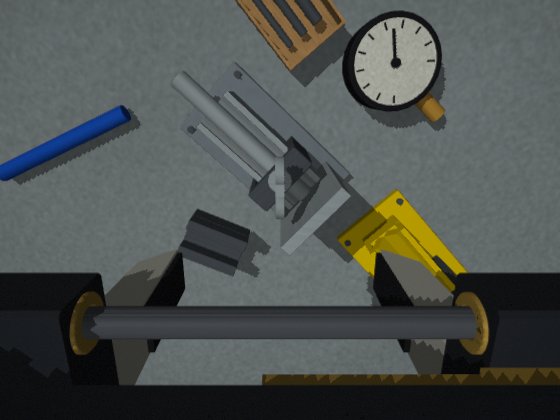

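View pics/w8a.png

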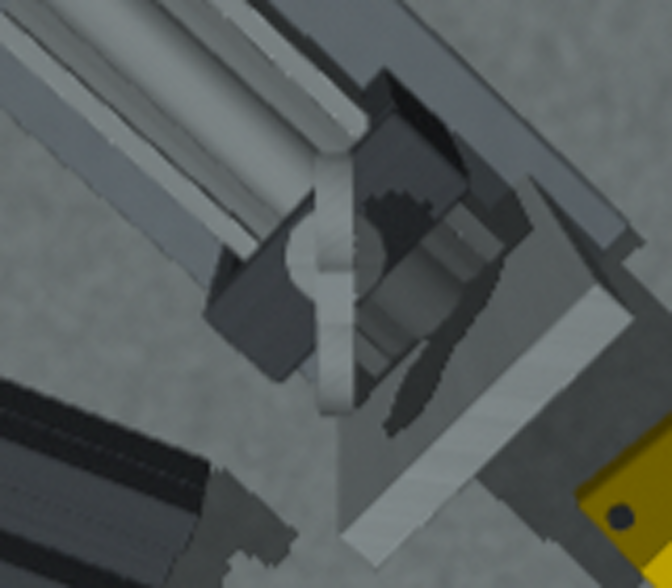

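View pics/s8.png

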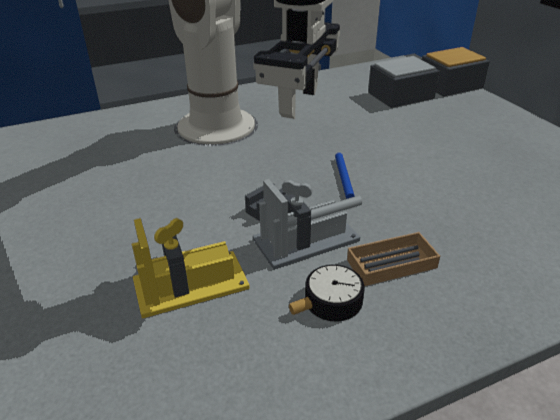

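```bash
python3 - <<'E'
from h import *
import pickle
np.set_printoptions(precision=4,suppress=True)
W=pickle.load(open('w8.pkl','rb'));S=viewer.get_calibration("scene")
print(proj(S,np.array([.554,.124,.06])),proj(S,np.array([.554,.1545,.06])),plane(W,180,79,.06),manip.current_finger_gap())
print(manip.current_clock(),manip.current_force()); manip.hand_in()
E
```

```text
[360.9148 199.2226] [373.9173 195.5907] [0.5551 0.1196 0.06  ] 0.09198865349342365
45.0583 [-0.4671 -0.5399  0.6791]
the job is handed in; nothing more can be done
```

The bar is pushed home against the stop plate and clamped. The job is handed in at 45 s, with the gripper open about 0.17 m above the bench and touching nothing.

- **Bar home:** I pushed the free end. It slid with 3–5 N, then stopped dead about 31 mm on. The position did not change as the push rose from 9.6 to 17.5 N, well under 45 N. The final pictures put the free end at y ≈ 0.120–0.124, against 0.124 expected for home. They agree to the few millimetres I can measure. I did not see the end touching the plate directly.
- **Knob:** I turned it 0.91 rad clockwise. The moment was flat until about 0.62–0.66 rad, then rose. I stopped 0.25–0.29 rad past touch, about 25–29 N. The moment above free turning was 0.12 Nm at joint 7 and 0.175 Nm at the wrist sensor, roughly 24–35 N. All of these lie in the snug range.
- **Release:** opening the jaws at that angle would have hit the stop plate. I dropped the grip to 3 N, slid up off the wing and opened well above the plate. The last picture shows the wing still where I left it.

Some readings disagreed:
- **Fingertips:** the visible tips sit about 19.5 mm behind the reported TCP. My first push therefore passed just over the bar, with no force and no movement. I measured the offset and corrected for it.
- **Knob drag:** the 0.22 Nm drag did not show in readings taken at rest, so I compared only readings taken after the same kind of clockwise step. The two torque readings differ by about 0.05 Nm.
- **Sideways load:** while turning there was an 8 N sideways load from a slight centring error. It disappeared on release.

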